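# Register the steel bench block in the angle stop

### The arm

A 7-joint arm with a two-finger parallel gripper is mounted at the origin on a cart in front of the work surface, level with it; the furniture and walls round the work are solid. World frame = base frame: x ahead of the robot, y to its left, z up, the work surface at z = 0. Lengths are in m, angles in rad, forces in N, time in s.
With the tool pointing down it reaches from about 0.4 to 0.85 m from the base axis. Payload 4.5 kg.
Tool frame: the origin (TCP) lies on the centre line of the jaws, within the pads' length; the fingertips stand 14 mm ahead of it and the grasp point (between the pads) lies 5 mm behind it (nose_length is the distance from the TCP to the fingertips, in m); x points along the fingers, y is the direction in which the jaws open and shut, and the axes are right-handed (so a half turn about x gives the same grasp; the last joint's range is limited). The gripper opens to 88 mm and grips with 3 to 60 N. Pads are 18 mm wide; open, the fingers measure 123 mm over their backs; the gripper's body (75 mm by 187 mm) begins 45 mm behind the grasp point.
Start: joints at [1.321, 0.689, -0.195, 1.565, 0.157, 0.902, -0.215], TCP at [0.175, -0.6, 0.253] pointing down, gripper open.
Joint ranges: [-3.01, 3.01], [-0.46, 2.08], [-1.47, 1.51], [0.13, 2.56], [-1, 4.14], [0.04, 2.09], [-2.66, 2.66]. Speed limits (rad/s): [2.57, 2.57, 3.14, 3.14, 3.14, 3.14, 3.14].

### API

Orientations are given as a unit quaternion [x, y, z, w].
In Python, from plant import get_state, snapshot, camera_params, finish_job, boxes_of, silhouettes, spot_point, nose_length gives the robot as it stands.
- The arm moves only by the tool apply_moves, never from a script. Its arguments are lists of equal length, an entry for each row: "delta_pos": the shift along the tool's x, y, z in cm, a list of three; "yaw": the turn about the tool's x in rad; "gripper": the opening in per cent of the stroke, from 0 (shut) to 100 (fully open). A call has 1 to 10 rows; each row is the pose to reach, as a shift and turn from the pose measured when the call began, along the tool's axes at that moment; what a row does not reach only later rows make up. A row lasts 1/12 s, in which the tool goes at most 41.7 mm and 7.16 degrees, less where a joint would pass 70% of its speed; a pose out of reach is approached as far as the arm can. A call with a gripper value outside its range is refused whole. The fingers move at their own pace and stop on an object; "force" is the grip in N (left out, the last holds). Time passes only in rows, so rows that repeat a pose let the fingers close. It gives the time, the measured TCP pose, the force and the opening at its end, in the units of the state.
- get_state(): the state, without advancing time (a new reading comes with each control period).
- snapshot(name): name is "scene" or "top" or "wrist"; returns the picture (400x640x3 uint8, red, green, blue); there is no depth.
- camera_params(name): a dict with "fovy" (degrees; the focal length in pixels is half the picture's height over the tangent of half this angle, whatever the lens; pixels are square), "cx", "cy" (the principal point, pixels), "dist" ([k1, k2, p1, p2, k3] as OpenCV has them; the pictures are not rectified), "position" and "orientation" of the camera in the world. Camera axes: x right, y down, z forward; pixel columns grow to the right and rows downward; lengths in m; the calibration is good to about 2 mm. A picture is of the moment at which its call begins: read the wrist's pose just before it. camera_params takes no time and is no camera call; for the wrist camera it gives the pose at the moment of the call.
- finish_job(): hands the job in, once; it reports no verdict.
Trained networks look in the newest picture that a camera, given by its name, has taken for a name from the list of things; names that differ only in an ending like _2 or _b are one class to them, and where a whole thing is asked for, a point or a joint stands for the part that bears it (a point fixed in the world has none). Each returns a list of dicts, best first, with "score" (0 to 1); they miss things now and then, are a little off and sometimes report something else, mostly with a low value. They report only what shows in the picture. A call takes as long as a camera call. They do not tell look-alikes from the thing itself.
- boxes_of(thing, camera): "bbox" ([left, top, width, height] in pixels, round what is visible of it).
- silhouettes(thing, camera): "mask" (400x640 bool, what is visible of it) and "bbox" ([left, top, width, height] in pixels, round what is visible of it).
- spot_point(thing, camera): "pixel" ([column, row] in pixels: a listed point, or the origin of a listed thing).
The state is a dict: "clock": time; "q": joint angles; "qd": joint speeds; "joint_torque": joint torques, N m; "tool_pos": TCP position; "eef_rot": TCP orientation; "contact_force": force on the tool from outside, world axes, zero at the start; "moment": the same for the moment, N m; "opening": opening from 0.0 (shut) to 1.0 (fully open).
Only numpy, scipy, OpenCV 4.12 (cv2) and the standard library are available. Lean on these libraries where they do the work, as an engineer would, in place of code of your own. Each camera call takes 0.05 s, during which the arm holds its last target.

### The job

With the fingertips, gently push the square steel bench block along the bench top into the inside corner of the aluminium angle stop, so that it sits flat against both legs, and leave it there. Only push it: do not take it between the fingers, lift it or tip it. Leave the wire spool, the brass tin, the setting block and the small punch where they are.

Things in the scene. Friction and masses are not known exactly. Their poses are not given: they have to be found in the camera images.
- bench_block: loose plain steel block, 63 x 63 mm and 20 mm high, 0.4 to 0.9 kg, flat on the bench top (z = 0). Origin at the centre of its underside, x and y along its sides, z up. It slides at 2 to 8 N (never push with over 35 N); a push off its centre turns it. It starts on the open side of the stop: nearer to the robot than the long leg, to the right of the short leg, turned up to 0.35 rad against the stop.
- angle_stop: L-shaped aluminium stop of two bars, 12 mm thick, 18 mm high, screwed to the bench (cannot move). Origin: the inside corner at bench-top height, z up. The long leg runs from it along -y (130 mm; inner face at x = 0, bar on the +x side), the short leg along -x (75 mm; inner face at y = 0, bar on the +y side). Its x axis points away from the robot, yaw -0.13 to 0.08 rad.
- home (a point): where the block's origin is when it is fully home in the stop: the point x = -31.5 mm, y = -31.5 mm, z = 0 of the stop's frame. The block gets there by pushes towards the stop's +x (away, against the long leg) and then +y (robot's left, along that leg to the short one); this order keeps the arm clear of the lamp. The bench's right edge, world y = -0.22, is open: a block pushed over it falls.
- wire_spool: bystander: spool of thin silvery wire, 60 mm in diameter, 32 mm high, standing upright beyond the long leg. Origin at the centre of its underside.
- brass_tin: bystander: round yellowish lidded tin, 60 mm in diameter, 27 mm high, to the left of the stop. Origin at the centre of its underside.
- setting_block: bystander: small black block with a blue pad on top, 42 x 75 mm, 30 mm high, farther to the left. Origin at the centre of its underside.
- punch: bystander: small steel punch, 13 mm thick, 64 mm long, lying along its y axis near the bench's near edge. Origin at the centre of its underside. Left of it stands a desk lamp: post at world x = 0.34, y = -0.04; from its top (z = 0.25) thin arms rise to x = 0.67, y = 0.06, z = 0.62; its head hangs at z = 0.2 over x > 0.57, y = 0.07 to 0.17. Stay to the right of these.
Mind the look-alikes: they are no part of the job. Leave any brown look-alike of the bench_block alone.

How it is judged:
By the outcome, as a careful person would: the job done as asked, in the order asked, and still so for the second after the job is handed in, with the robot touching nothing.
It also fails if it takes over 48 s, if anything falls off the work surface, if the arm or the gripper's body presses on something with over 40 N, if the wrist force passes 120 N, or if a joint passes its speed limit or range.

## Working session

There is one attempt and no reset: what is moved stays moved. The work goes in short steps, Python scripts to look and compute and a tool call to move; the robot and the scene stay as the last step left them, time stands still between calls to the robot, and variables do not carry over. Pictures are saved under pics/ and viewed, and the job is handed in when it is done.

Besides the shell and the picture viewer there is one more tool, called after "Emit:" as name(argument=value, ...), one argument or row to a line, values as JSON. apply_moves: Moves the arm, as the interface text tells. Its arguments: {"type":"object","properties":{"delta_pos":{"type":"array"},"yaw":{"type":"array"},"gripper":{"type":"array"},"force":{"type":"number"}},"required":["delta_pos","yaw","gripper"]}

```bash
ls; mkdir -p pics; python3 - <<'E'
from plant import *
import cv2
s=get_state();print(s)
print(nose_length() if callable(nose_length) else nose_length)
for n in ["scene","top","wrist"]:
    im=snapshot(n);cv2.imwrite(f"pics/{n}0.png",im[:,:,::-1]);print(n,camera_params(n))
for n in ["scene","top"]:
    for t in ["bench_block","angle_stop"]:
        print(n,t,[(d["bbox"],round(d["score"],2)) for d in boxes_of(t,n)])
E
```

```text
pics
{'clock': 0.0, 'q': array([ 1.32077013,  0.68997319, -0.19453043,  1.56635338,  0.15728872,
        0.90245693, -0.2150936 ]), 'qd': array([ 0.00092483,  0.00248376,  0.00100056,  0.00062669, -0.0015793 ,
       -0.00090417, -0.00128588]), 'joint_torque': array([-4.29411557e-04, -5.27569878e+01, -1.26679882e+00, -1.53431332e+01,
       -5.24892204e-02,  6.53752650e-03,  1.67484968e-04]), 'tool_pos': array([ 0.17481831, -0.59942707,  0.25191465]), 'eef_rot': array([-0.69986581, -0.10066879,  0.70012065, -0.09942193]), 'contact_force': array([-0.07746144,  0.52966253,  0.06003012]), 'moment': array([-0.02391466, -0.0131084 ,  0.06196318]), 'opening': 0.9964593026200989}
0.014
scene {'fovy': 52.04934131429722, 'cx': 321.0427268327399, 'cy': 200.74247707297596, 'dist': array([0.02237491, 0.        , 0.        , 0.        , 0.        ]), 'position': array([-0.12059195, -0.46659362,  0.39541267]), 'orientation': array([ 0.72439511, -0.40296463,  0.25713279, -0.49674336])}
top {'fovy': 45.019108845732305, 'cx': 314.6816800690866, 'cy': 196.09551968351596, 'dist': array([-0.10050377,  0.        ,  0.        ,  0.        ,  0.        ]), 'position': array([0.35165721, 0.06958009, 1.27915943]), 'orientation': array([-0.6962115 ,  0.71275083, -0.07413923,  0.04218024])}
wrist {'fovy': 69.74460228085327, 'cx': 320.1601710651834, 'cy': 197.07663815623943, 'dist': array([0.00483805, 0.        , 0.        , 0.        , 0.        ]), 'position': array([ 0.24529549, -0.57932456,  0.3846771 ]), 'orientation': array([ 0.7922457 , -0.59322406, -0.08643622,  0.11384526])}
scene bench_block [([357.2, 225.0, 43.6, 30.2], 0.93), ([350.2, 187.1, 34.6, 19.0], 0.78)]
scene angle_stop [([338.3, 207.1, 73.9, 22.0], 0.74)]
top bench_block [([354.5, 180.0, 30.9, 26.4], 0.82), ([317.9, 108.2, 19.5, 22.3], 0.57)]
top angle_stop [([333.5, 154.3, 48.8, 30.9], 0.61)]
```

```bash
python3 - <<'E'
import cv2
a=cv2.imread("pics/scene0.png");b=cv2.imread("pics/top0.png")
cv2.imwrite("pics/scene0c.png",cv2.resize(a[150:300,280:480],None,fx=4,fy=4,interpolation=cv2.INTER_CUBIC))
cv2.imwrite("pics/top0c.png",cv2.resize(b[80:230,260:460],None,fx=4,fy=4,interpolation=cv2.INTER_CUBIC))
E
```

```text
(no output)
```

View pics/scene0.png

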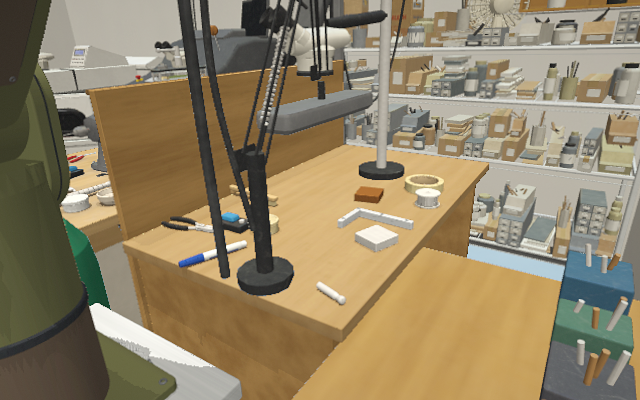

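View pics/top0.png

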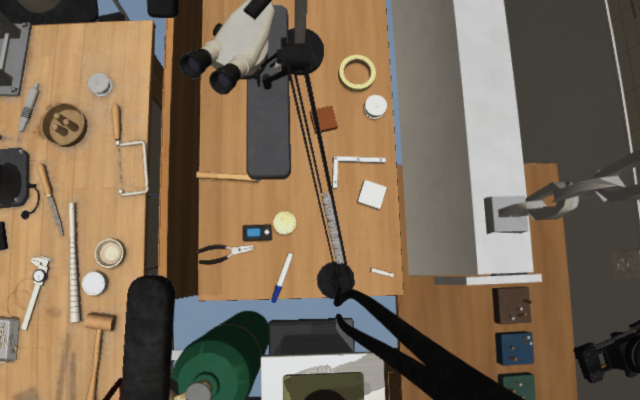

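View pics/wrist0.png

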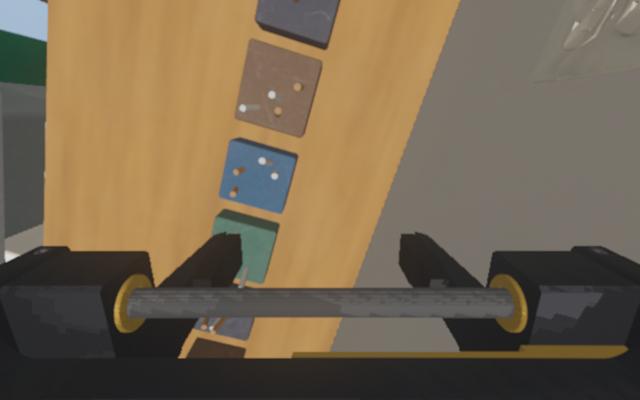

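```bash
ls pics
```

```text
scene0.png
scene0c.png
top0.png
top0c.png
wrist0.png
```

View pics/top0c.png

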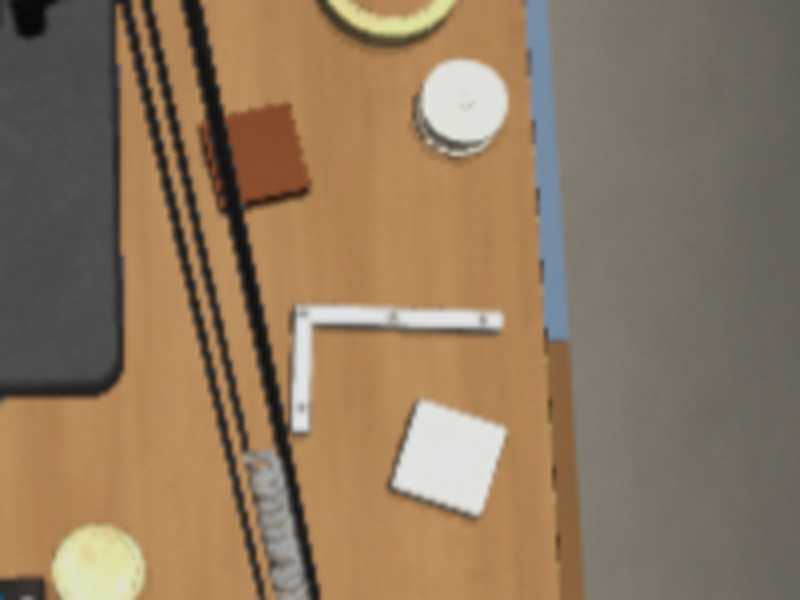

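View pics/scene0c.png

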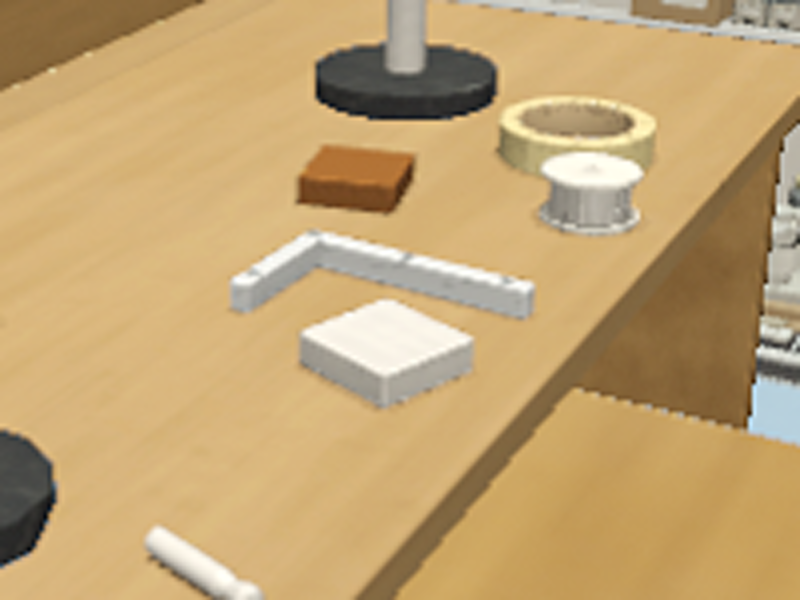

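The steel block is at top (371,194) and scene (377,237). The only thing that could be mistaken for it is the brown block at top (325,119) and scene (369,195). By the description I choose the pale steel one, which lies nearer to the robot than the long leg. The stop's corner is at about top (337,160). Next I'll measure these.

```bash
cat > h.py <<'E'
import numpy as np, cv2
from scipy.spatial.transform import Rotation as R
from scipy.optimize import minimize
def K(p):
    f=200/np.tan(np.radians(p["fovy"])/2); return np.array([[f,0,p["cx"]],[0,f,p["cy"]],[0,0,1.]])
def unproj(p,px,z):
    n=cv2.undistortPoints(np.array(px,float).reshape(-1,1,2),K(p),np.array(p["dist"]))[:,0]
    d=R.from_quat(p["orientation"]).apply(np.c_[n,np.ones(len(n))]); c=np.array(p["position"])
    return c+d*((z-c[2])/d[:,2])[:,None]
def proj(p,X):
    Rm=R.from_quat(p["orientation"]).as_matrix().T
    return cv2.projectPoints(np.array(X,float).reshape(-1,1,3),cv2.Rodrigues(Rm)[0],-Rm@np.array(p["position"]),K(p),np.array(p["dist"]))[0][:,0]
def boxpts(x0,x1,y0,y1,h): return np.array([[x,y,z] for x in(x0,x1) for y in(y0,y1) for z in(0,h)],float)
BLOCK=[boxpts(-.0315,.0315,-.0315,.0315,.02)]
STOP=[boxpts(0,.012,-.13,.012,.018),boxpts(-.075,0.012,0,.012,.018)]
def place(P,v):
    c,s=np.cos(v[2]),np.sin(v[2]); return P@np.array([[c,-s,0],[s,c,0],[0,0,1]]).T+[v[0],v[1],0]
def render(p,parts,v,S=8):
    # supersampled coverage
    m=np.zeros((400*S//2,640*S//2),np.uint8) if False else np.zeros((1600,2560),np.uint8)
    for P in parts:
        q=(proj(p,place(P,v))+.5)*4-.5
        cv2.fillConvexPoly(m,cv2.convexHull(np.round(q*16).astype(np.int32)),255,shift=4)
    return cv2.resize(m,(640,400),interpolation=cv2.INTER_AREA)/255.
def fit(views,parts,v0):
    # views: list of (params, mask float, roi weight)
    def f(v): return sum((((render(p,parts,v)-m)**2)*w).sum()/max(m.sum(),1) for p,m,w in views)
    st=np.array(v0,float); 
    sim=[st]+[st+d for d in np.diag([.006,.006,.08])]
    r=minimize(f,st,method="Nelder-Mead",options=dict(initial_simplex=sim,xatol=1e-4,fatol=1e-5,maxiter=150))
    return r.x,r.fun
E
python3 - <<'E'
from plant import *
from h import *
for n in ["scene","top"]:
    im=snapshot(n); p=camera_params(n)
    S=cv2.cvtColor(im,cv2.COLOR_RGB2HSV)
    for t,parts,z,v0 in [("bench_block",BLOCK,.02,None),("angle_stop",STOP,.018,None)]:
        D=silhouettes(t,n)
        for d in D[:2]:
            m=d["mask"]; ys,xs=np.nonzero(m); c=unproj(p,[[xs.mean(),ys.mean()]],z/2)[0]
            print(n,t,round(d["score"],2),m.sum(),c.round(4),"sat",S[m][:,1].mean().round())
        m=D[0]["mask"]; ys,xs=np.nonzero(m); c=unproj(p,[[xs.mean(),ys.mean()]],z/2)[0]
        best=None
        for a in ([-.3,0,.3] if t=="bench_block" else [0]):
            v0=[c[0],c[1],a] if t=="bench_block" else [c[0]+.02,c[1]+.04,-.02]
            r=fit([(p,m.astype(float),1)],parts,v0)
            if best is None or r[1]<best[1]: best=r
        print("   fit",best[0].round(4),round(best[1],3))
        # saturation mask in dilated area
        w=cv2.dilate(m.astype(np.uint8),np.ones((9,9)))
        m2=((S[...,1]<55)&(w>0)).astype(float)
        print("   fit sat",*[np.round(x,4) for x in fit([(p,m2,w)],parts,best[0])], m2.sum())
E
```

```text
scene bench_block 0.94 390 [ 0.7748 -0.0247  0.01  ] sat 176.0
   fit [ 0.7771 -0.024   0.2777] 0.064
   fit sat [ 0.8691 -0.108   0.9443] 0.0 0.0
scene angle_stop 0.78 720 [ 0.6485 -0.1001  0.009 ] sat 12.0
   fit [ 0.6586 -0.0566 -0.0502] 0.061
   fit sat [ 0.6574 -0.0564 -0.0557] 0.0586 735.0
top bench_block 0.8 398 [ 0.7769 -0.0269  0.01  ] sat 165.0
top bench_block 0.59 576 [ 0.5634 -0.1435  0.01  ] sat 10.0
   fit [ 0.7772 -0.0262 -0.0302] 0.406
   fit sat [0.7279 0.056  0.1861] 1.0 82.0
top angle_stop 0.83 437 [ 0.6466 -0.0886  0.009 ] sat 25.0
   fit [ 0.6555 -0.0529 -0.037 ] 0.141
   fit sat [ 0.6589 -0.0553 -0.0519] 0.1251 446.0
```

```bash
cat > meas.py <<'E'
from plant import *
from h import *
def steelmask(im,p,cen,rad=.06,thr=55):
    S=cv2.cvtColor(im,cv2.COLOR_RGB2HSV)
    q=proj(p,[[cen[0]+rad*np.cos(a),cen[1]+rad*np.sin(a),.01] for a in np.linspace(0,6.28,24)])
    w=np.zeros((400,640),np.uint8); cv2.fillConvexPoly(w,cv2.convexHull(np.round(q).astype(np.int32)),1)
    m=((S[...,1]<thr)&(S[...,2]>100)&(w>0)).astype(np.uint8)
    n,l,st,_=cv2.connectedComponentsWithStats(m)
    return m,w,l,st
E
python3 - <<'E'
from meas import *
V=[]
for n in ["scene","top"]:
    im=snapshot(n); p=camera_params(n)
    m,w,l,st=steelmask(im,p,(.565,-.142))
    k=1+np.argmax(st[1:,4]); m=(l==k).astype(float); print(st[1:])
    w=cv2.dilate(m,np.ones((7,7)))
    V.append((p,m,w)); r=min((fit([V[-1]],BLOCK,[.565,-.142,a]) for a in(-.4,-.2,.0,.2)),key=lambda t:t[1]);print(n,r[0].round(4),r[1])
E
```

```text
[[355 225  43  27 769]]
scene [ 0.5635 -0.1447 -0.3353] 0.056441090727833494
[[358 180  28  29 568]]
top [ 0.5645 -0.1443 -0.3432] 0.03493696898809234
```

```bash
python3 - <<'E'
from plant import *
from h import *
import cv2
s=get_state();M=R.from_quat(s["eef_rot"]).as_matrix();print(s["clock"],M.round(3))
for n in["scene","top","wrist"]:
    print(n,R.from_quat(camera_params(n)["orientation"]).as_matrix()[:,2].round(3))
a=cv2.imread("pics/scene0.png");b=cv2.imread("pics/top0.png")
cv2.imwrite("pics/sr.png",cv2.resize(a[120:400,440:640],None,fx=2.5,fy=2.1))
cv2.imwrite("pics/tr.png",cv2.resize(b[100:400,380:640],None,fx=2,fy=2))
E
```

```text
0.75 [[ 0.    0.28 -0.96]
 [-0.   -0.96 -0.28]
 [-1.    0.    0.  ]]
scene [ 0.773  0.512 -0.374]
top [ 0.163 -0.047 -0.985]
wrist [-0.272 -0.079 -0.959]
```

View pics/sr.png

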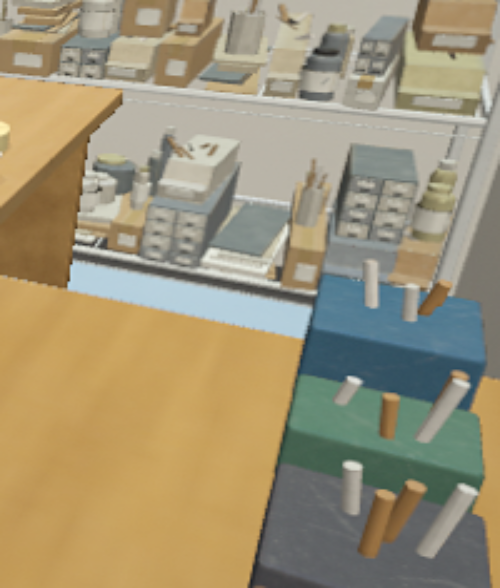

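View pics/tr.png

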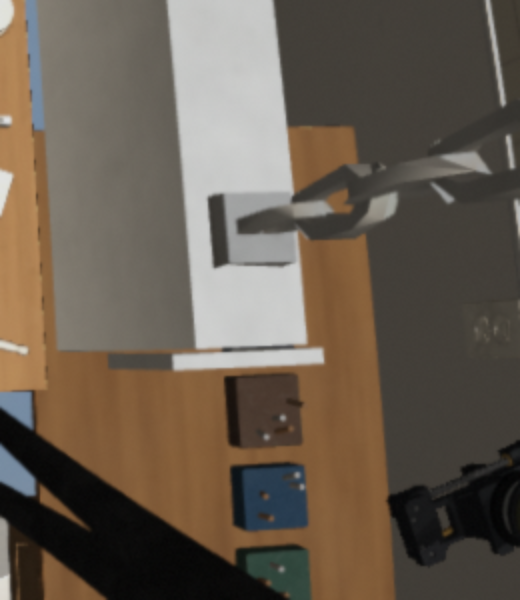

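```bash
python3 - <<'E'
from plant import *
from h import *
def rays(c,px):
    p=camera_params(c); a=unproj(p,[px],0.)[0]; o=np.array(p["position"]); d=a-o; return o,d/np.linalg.norm(d)*(1 if a is not None else 1)
def tri(L):
    A=np.zeros((3,3));b=np.zeros(3)
    for c,px in L:
        o,d=rays(c,px);P=np.eye(3)-np.outer(d,d);A+=P;b+=P@o
    X=np.linalg.solve(A,b); return X.round(3),[proj(camera_params(c),[X])[0].round() for c,_ in L]
print("blue t/w",tri([("top",(515,348)),("wrist",(259,175))]))
print("brown t/w",tri([("top",(512,305)),("wrist",(279,88))]))
print("blue t/s",tri([("top",(515,348)),("scene",(598,268))]))
for c,px in [("top",(402,165)),("top",(410,275)),("top",(478,275)),("top",(532,272)),("scene",(412,249)),("scene",(560,280)),("scene",(470,90)),("scene",(625,200))]:
    print(c,px,[unproj(camera_params(c),[px],z)[0].round(2) for z in (-.2,0,.3,.6)])
E
```

```text
blue t/w (array([ 0.14 , -0.521, -0.01 ]), [array([515., 348.]), array([259., 175.])])
brown t/w (array([ 0.257, -0.52 , -0.007]), [array([512., 304.]), array([278.,  90.])])
blue t/s (array([ 0.181, -0.454,  0.226]), [array([533., 346.]), array([536., 276.])])
top (402, 165) [array([ 0.69, -0.28, -0.2 ]), array([ 0.65, -0.23,  0.  ]), array([ 0.58, -0.16,  0.3 ]), array([ 0.51, -0.09,  0.6 ])]
top (410, 275) [array([ 0.35, -0.29, -0.2 ]), array([ 0.35, -0.24,  0.  ]), array([ 0.35, -0.17,  0.3 ]), array([ 0.35, -0.09,  0.6 ])]
top (478, 275) [array([ 0.34, -0.5 , -0.2 ]), array([ 0.34, -0.43,  0.  ]), array([ 0.34, -0.31,  0.3 ]), array([ 0.35, -0.19,  0.6 ])]
top (532, 272) [array([ 0.34, -0.68, -0.2 ]), array([ 0.34, -0.58,  0.  ]), array([ 0.34, -0.43,  0.3 ]), array([ 0.35, -0.28,  0.6 ])]
scene (412, 249) [array([ 0.92, -0.1 , -0.2 ]), array([ 0.57, -0.22,  0.  ]), array([ 0.05, -0.41,  0.3 ]), array([-0.48, -0.59,  0.6 ])]
scene (560, 280) [array([ 0.95, -0.47, -0.2 ]), array([ 0.59, -0.47,  0.  ]), array([ 0.05, -0.47,  0.3 ]), array([-0.49, -0.46,  0.6 ])]
scene (470, 90) [array([ 4.55,  0.67, -0.2 ]), array([2.98, 0.29, 0.  ]), array([ 0.63, -0.28,  0.3 ]), array([-1.73, -0.86,  0.6 ])]
scene (625, 200) [array([ 1.65, -0.62, -0.2 ]), array([ 1.06, -0.57, -0.  ]), array([ 0.16, -0.49,  0.3 ]), array([-0.73, -0.41,  0.6 ])]
```

```bash
python3 - <<'E'
from plant import *
from h import *
def ray(c,px):
    p=camera_params(c); a=unproj(p,[px],0.)[0]; o=np.array(p["position"]); return o,a-o
def plane(c,a,b):
    o,d1=ray(c,a);_,d2=ray(c,b); return o,np.cross(d1,d2)
print("scene bottom z=0",unproj(camera_params("scene"),[(225,275),(265,275)],0.).round(3), "top", unproj(camera_params("top"),[(342,322),(335,280)],0.).round(3))
o,n=plane("top",(342,330),(480,400))
for px in [(225,270),(218,200),(207,100),(196,10)]:
    so,sd=ray("scene",px); t=n@(o-so)/(n@sd); print(px,(so+t*sd).round(3))
E
cat > /dev/null; python3 - <<'E'
import cv2
a=cv2.imread("pics/scene0.png");b=cv2.imread("pics/top0.png")
cv2.imwrite("pics/s1.png",cv2.resize(a[0:320,120:420],None,fx=1.8,fy=1.8))
cv2.imwrite("pics/t1.png",cv2.resize(b[230:400,250:520],None,fx=2.9,fy=2.9))
E
```

```text
scene bottom z=0 [[ 0.312  0.033  0.   ]
 [ 0.349 -0.03   0.   ]] top [[ 0.23  -0.054  0.   ]
 [ 0.339 -0.039  0.   ]]
(225, 270) [ 0.179 -0.122  0.129]
(218, 200) [ 0.187 -0.117  0.219]
(207, 100) [ 0.199 -0.107  0.332]
(196, 10) [ 0.211 -0.095  0.423]
```

View pics/s1.png

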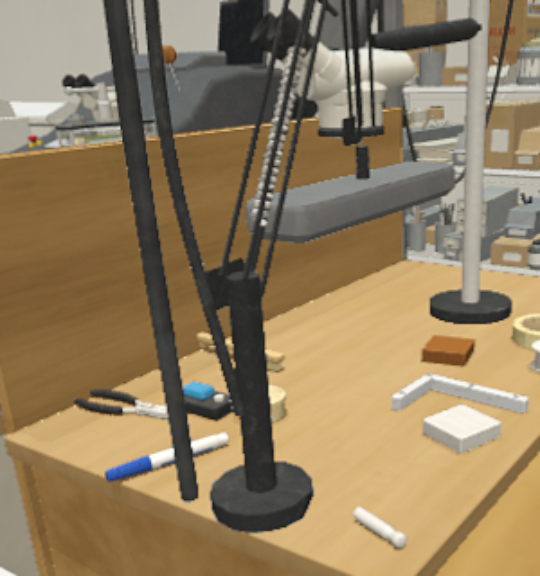

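View pics/t1.png

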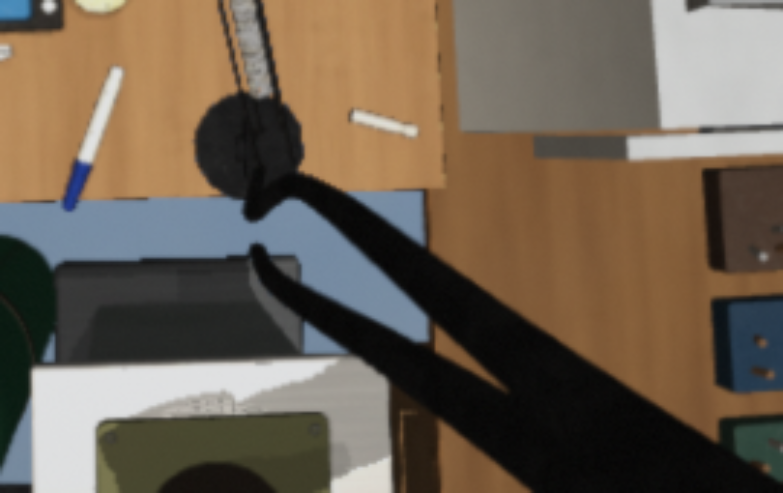

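```bash
python3 - <<'E'
from plant import *
from h import *
def ray(c,px):
    p=camera_params(c); a=unproj(p,[px],0.)[0]; o=np.array(p["position"]); d=a-o;return o,d/np.linalg.norm(d)
def tri(L):
    A=np.zeros((3,3));b=np.zeros(3)
    for c,px in L:
        o,d=ray(c,px);P=np.eye(3)-np.outer(d,d);A+=P;b+=P@o
    X=np.linalg.solve(A,b); return X.round(3),[proj(camera_params(c),[X])[0].round() for c,_ in L]
A=(225,275);B=(252,228);T1=(339,316);T2=(336,303)
for a,b in [(A,T1),(B,T2),(A,T2),(B,T1)]: print(a,b,tri([("scene",a),("top",b)]))
# top rays upper body
p=camera_params("top"); 
for z in(.3,.6,.9,1.1): print(z,unproj(p,[T1,T2,(500,395)],z).round(2).tolist())
E
```

```text
(225, 275) (339, 316) (array([ 0.25 , -0.04 ,  0.057]), [array([226., 275.]), array([339., 316.])])
(252, 228) (336, 303) (array([ 0.297, -0.04 ,  0.116]), [array([243., 229.]), array([340., 298.])])
(225, 275) (336, 303) (array([ 0.274, -0.029,  0.043]), [array([232., 274.]), array([333., 306.])])
(252, 228) (339, 316) (array([ 0.273, -0.051,  0.127]), [array([236., 230.]), array([346., 309.])])
0.3 [[0.27, -0.02, 0.3], [0.3, -0.01, 0.3], [0.1, -0.34, 0.3]]
0.6 [[0.3, 0.01, 0.6], [0.31, 0.01, 0.6], [0.18, -0.22, 0.6]]
0.9 [[0.32, 0.04, 0.9], [0.33, 0.04, 0.9], [0.25, -0.09, 0.9]]
1.1 [[0.34, 0.05, 1.1], [0.34, 0.05, 1.1], [0.31, -0.01, 1.1]]
```

Emit:
apply_moves(
  delta_pos=[
    [0,-1.2,-2.9],
    [0,-2.4,-5.8],
    [0,-3.7,-8.7],
    [0,-4.9,-11.6],
    [0,-6.1,-14.5],
  ],
  yaw=[0.05,0.1,0.15,0.2,0.25],
  gripper=[80,60,40,20,20],
)

```text
clock: 1.17
tool_pos: [0.2981, -0.4999, 0.2528]
eef_rot: [0.707, 0.011, -0.707, 0.011]
contact_force: [0.7, -0.6, -0.5]
opening: 0.644
```

```bash
python3 - <<'E'
from plant import *
import cv2
for n in ["scene","top","wrist"]:
    cv2.imwrite(f"pics/{n}1.png",snapshot(n)[:,:,::-1])
s=get_state();print(s["clock"],s["tool_pos"],s["q"].round(2),s["contact_force"])
E
```

```text
1.3167 [ 0.30046193 -0.49862556  0.25297198] [ 1.02  0.63 -0.11  1.7   0.09  0.82 -0.66] [ 0.23817577 -0.12147224  0.57223958]
```

View pics/top1.png

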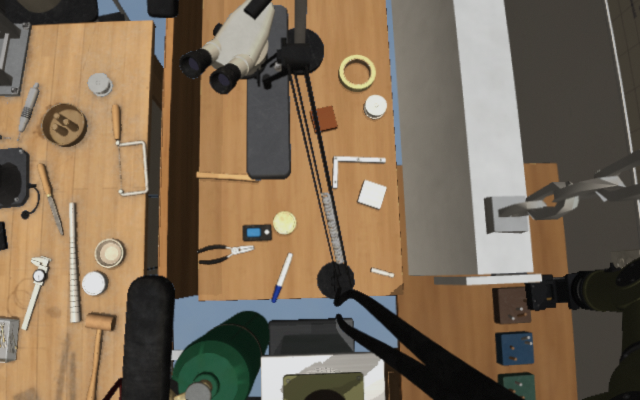

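View pics/scene1.png

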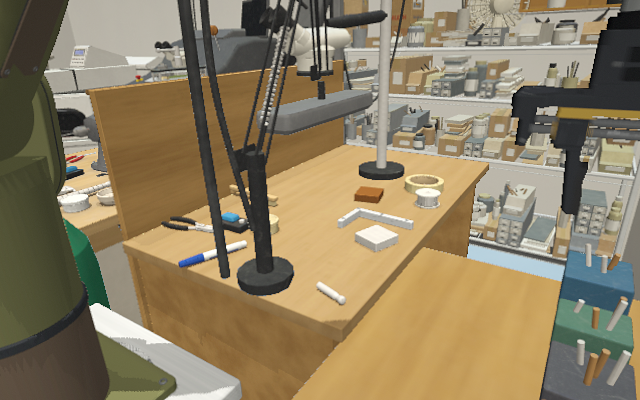

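View pics/wrist1.png

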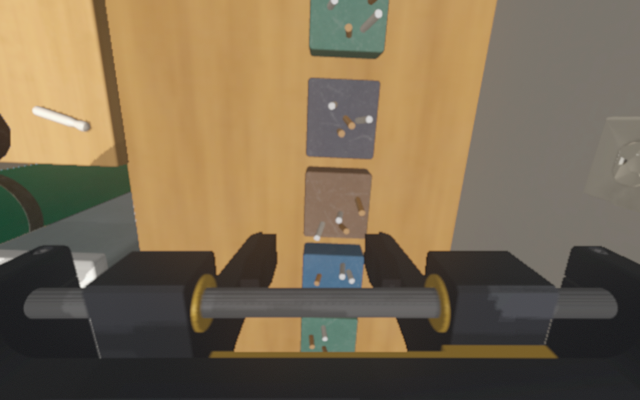

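```bash
python3 - <<'E'
from plant import *
from h import *
b=cv2.imread("pics/top1.png"); a=cv2.imread("pics/scene1.png")
cv2.imwrite("pics/t2.png",cv2.resize(b[280:400,320:520],None,fx=4,fy=4))
cv2.imwrite("pics/s2.png",cv2.resize(a[0:290,150:300],None,fx=2,fy=2))
S=camera_params("scene");T=camera_params("top")
P1=[(339,318),(350,330),(370,343),(400,357),(430,382),(440,398)]
P2=[(336,303),(342,298),(350,292),(380,305),(420,335),(470,362),(520,392)]
A=[(225,274),(219,200),(212,150),(204,75),(195,5)]
B=[(252,228),(240,180),(228,130),(215,60),(206,5)]
def dens(P):
    P=np.array(P,float); return np.concatenate([np.linspace(P[i],P[i+1],40) for i in range(len(P)-1)])
for nm,SP in(("A",A),("B",B)):
  for tn,TP in(("P1",P1),("P2",P2)):
    D=dens(TP)
    for px in SP:
        o=S["position"]; g=unproj(S,[px],-1.)[0]-o; g/=np.linalg.norm(g)
        if g[2]>0:g=-g
        g=unproj(S,[px],o[2]-.05)[0]-o if True else g
        d=g/np.linalg.norm(g)
        ts=np.linspace(.15,.9,400); X=o+ts[:,None]*d; q=proj(T,X)
        dd=np.linalg.norm(q[:,None]-D[None],axis=2).min(1)
        k=dd.argmin(); print(nm,tn,px,X[k].round(3),dd[k].round(1))
E
```

```text
A P1 (225, 274) [ 0.188 -0.111  0.115] 0.2
A P1 (219, 200) [ 0.195 -0.11   0.215] 0.1
A P1 (212, 150) [ 0.204 -0.099  0.273] 0.1
A P1 (204, 75) [ 0.122 -0.194  0.367] 0.1
A P1 (195, 5) [-0.22  -0.578  0.386] 249.3
A P2 (225, 274) [ 0.266 -0.022  0.045] 8.6
A P2 (219, 200) [ 0.279 -0.015  0.167] 6.4
A P2 (212, 150) [ 0.284 -0.009  0.243] 6.6
A P2 (204, 75) [ 0.292 -0.004  0.348] 5.1
A P2 (195, 5) [-0.22  -0.578  0.386] 198.3
B P1 (252, 228) [ 0.128 -0.225  0.233] 6.2
B P1 (240, 180) [ 0.134 -0.21   0.275] 4.2
B P1 (228, 130) [ 0.141 -0.195  0.318] 2.2
B P1 (215, 60) [ 0.152 -0.177  0.377] 0.9
B P1 (206, 5) [-0.223 -0.576  0.386] 249.4
B P2 (252, 228) [ 0.304 -0.054  0.118] 0.2
B P2 (240, 180) [ 0.304 -0.039  0.195] 0.4
B P2 (228, 130) [ 0.303 -0.026  0.271] 0.2
B P2 (215, 60) [ 0.305 -0.014  0.367] 0.1
B P2 (206, 5) [-0.223 -0.576  0.386] 198.9
```

View pics/t2.png

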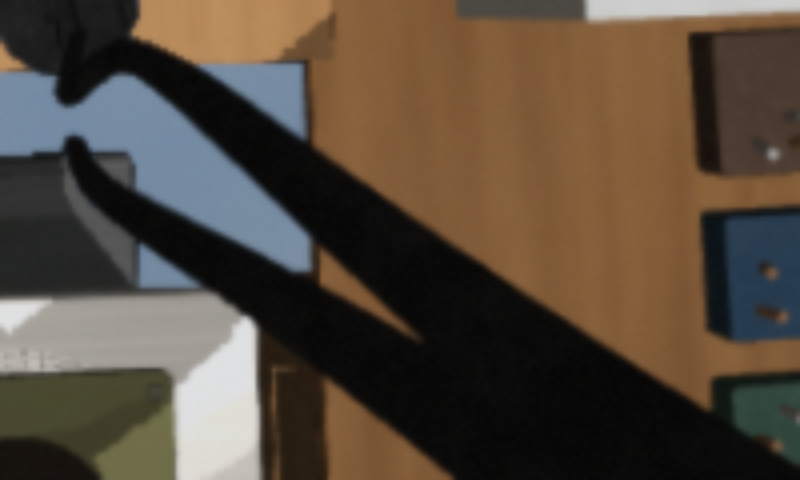

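View pics/s2.png

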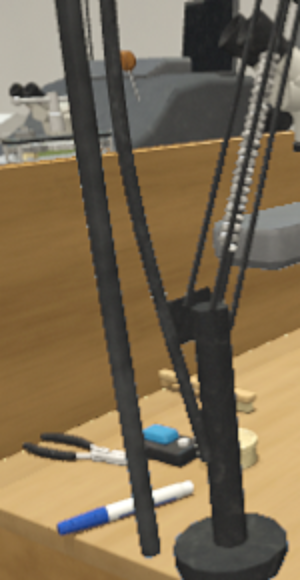

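```bash
cat > go.py <<'E'
from plant import *
from h import *
def tool(target,lineang=None):
    s=get_state();M=R.from_quat(s["eef_rot"]).as_matrix();d=M.T@(np.array(target)-s["tool_pos"])
    y=M[:,1]; a=np.arctan2(-y[1],-y[0])
    print("t",s["clock"].__round__(2),"pos",s["tool_pos"].round(4),"delta cm",(d*100).round(2),"lineang",a.round(3),"f",s["contact_force"].round(1))
    if lineang is not None:
        e=(lineang-a+np.pi/2)%np.pi-np.pi/2; print("yaw about tool x:",-e, "q7",s["q"][6].round(2))
ST=np.array([.658,-.056,-.053])
def st2w(x,y,z=0): 
    return np.append(place(np.array([[x,y,0.]]),ST)[0][:2],z)
E
python3 -c "
from go import *
print(st2w(-.155,-.0934))
tool(st2w(-.155,-.0934,.2),np.pi/2+ST[2])"
```

```text
[ 0.49826976 -0.1410577   0.        ]
t 1.32 pos [ 0.3005 -0.4986  0.253 ] delta cm [  5.36 -34.93 -21.2 ] lineang 1.611 f [ 0.2 -0.1  0.6]
yaw about tool x: 0.09337116722100736 q7 -0.66
```

Emit:
apply_moves(
  delta_pos=[
    [0,-3.5,-2.1],
    [0,-7,-4.2],
    [0,-10.5,-6.4],
    [0,-14,-8.5],
    [0,-17.5,-10.6],
    [0,-21,-12.7],
    [1,-24.5,-14.8],
    [2,-28,-17],
    [3,-31.5,-19.1],
    [4,-34.5,-21.2],
  ],
  yaw=[0.02,0.03,0.05,0.06,0.07,0.08,0.09,0.09,0.09,0.09],
  gripper=[20,20,20,20,20,20,20,20,20,20],
)

```text
clock: 2.15
tool_pos: [0.4989, -0.1447, 0.2134]
eef_rot: [0.708, -0.018, -0.706, -0.018]
contact_force: [-0.2, -0.7, -0.6]
opening: 0.201
```

```bash
python3 - <<'E'
from go import *
import cv2
tool(st2w(-.155,-.0934,.1),np.pi/2+ST[2])
p=camera_params("wrist");im=snapshot("wrist");cv2.imwrite("pics/w2.png",im[:,:,::-1]);np.save("w2p.npy",p,allow_pickle=True)
cv2.imwrite("pics/s3.png",snapshot("scene")[:,:,::-1])
E
```

```text
t 2.15 pos [ 0.4989 -0.1447  0.2134] delta cm [11.34 -0.36  0.1 ] lineang 1.52 f [-0.2 -0.7 -0.6]
yaw about tool x: 0.002309337941920786 q7 -1.46
```

View pics/w2.png

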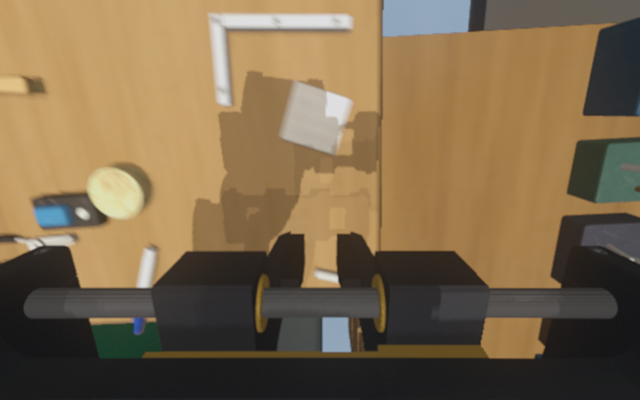

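View pics/s3.png

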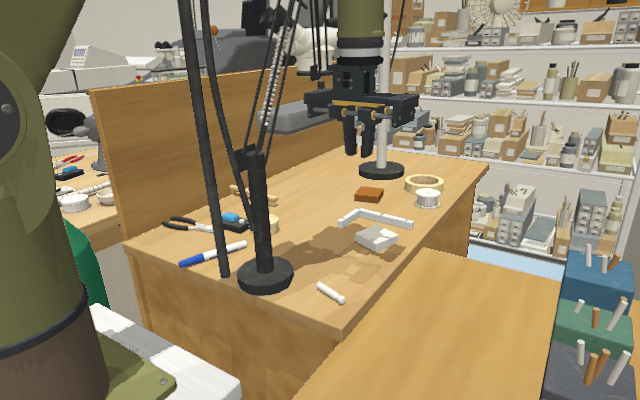

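The wrist view shows the steel block at (317,117) in the gripper's shadow. The stop's inside corner is at about (229,28), and the punch is between the fingers at (327,276). I'll refine the poses from this view.

```bash
cat > wfit.py <<'E'
from go import *
def white(im,thr=70):
    S=cv2.cvtColor(im,cv2.COLOR_RGB2HSV); return ((S[...,1]<thr)&(S[...,2]>90)).astype(np.uint8)
def comp(im,p,v,parts,dil=9,thr=70):
    w=cv2.dilate((render(p,parts,v)>0).astype(np.uint8),np.ones((dil*2+1,)*2))
    return p,white(im,thr)*w.astype(float),w
E
python3 - <<'E'
from wfit import *
im=cv2.imread("pics/w2.png")[:,:,::-1].copy(); p=np.load("w2p.npy",allow_pickle=True).item()
for nm,parts,v in(("stop",STOP,[.658,-.056,-.053]),("block",BLOCK,[.564,-.1445,-.34])):
    for thr in(55,80):
        r=fit([comp(im,p,v,parts,6,thr)],parts,v);print(nm,thr,r[0].round(4),round(r[1],3))
    for P in parts:
        cv2.polylines(im,[np.round(cv2.convexHull(proj(p,place(P,r[0])).astype(np.float32))).astype(int)],True,(255,0,0),1)
cv2.imwrite("pics/w2o.png",cv2.resize(im[0:170,190:390,::-1],None,fx=4,fy=3.5))
E
```

```text
stop 55 [ 0.6608 -0.0518 -0.0487] 0.113
stop 80 [ 0.661  -0.0512 -0.047 ] 0.034
block 55 [ 0.5662 -0.1422 -0.3531] 0.028
block 80 [ 0.5664 -0.1415 -0.3449] 0.067
```

View pics/w2o.png

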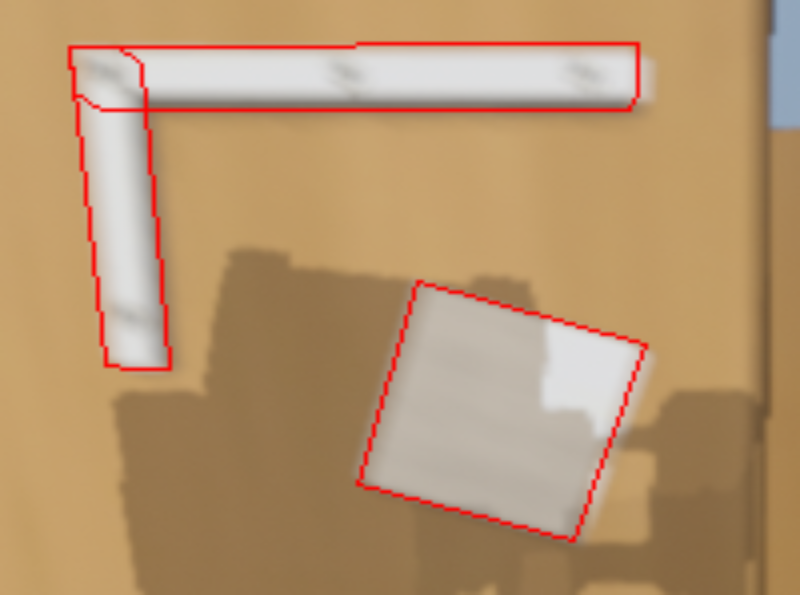

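```bash
sed -i 's/^ST=.*/ST=np.array([.660,-.0535,-.05])/' go.py; python3 -c "
from go import *
tool(st2w(-.158,-.094,.021),np.pi/2+ST[2])"
```

```text
t 2.25 pos [ 0.5017 -0.1387  0.2124] delta cm [19.14  0.19  0.47] lineang 1.532 f [-0.1 -1.   0.4]
yaw about tool x: 0.011324451673859537 q7 -1.45
```

Emit:
apply_moves(
  delta_pos=[
    [3,0.1,0.5],
    [6,0.2,0.5],
    [9,0.2,0.5],
    [12,0.2,0.5],
    [15,0.2,0.5],
    [17.5,0.2,0.5],
    [18.6,0.2,0.5],
    [19.1,0.2,0.5],
    [19.1,0.2,0.5],
  ],
  yaw=[0.01,0.01,0.01,0.01,0.01,0.01,0.01,0.01,0.01],
  gripper=[20,20,20,20,20,20,20,20,20],
)

```text
clock: 3.0
tool_pos: [0.4969, -0.1406, 0.021]
eef_rot: [0.708, -0.016, -0.706, -0.019]
contact_force: [0.1, 0.0, -0.2]
opening: 0.201
```

```bash
python3 - <<'E'
from go import *
tool(st2w(-.063-.009,-.094,.021),np.pi/2+ST[2])
cv2.imwrite("pics/w4.png",snapshot("wrist")[:,:,::-1])
E
```

```text
t 3.0 pos [ 0.4969 -0.1406  0.021 ] delta cm [ 0.01 -0.11 -8.65] lineang 1.521 f [ 0.1  0.  -0.2]
yaw about tool x: 0.000287632883009703 q7 -1.47
```

View pics/w4.png

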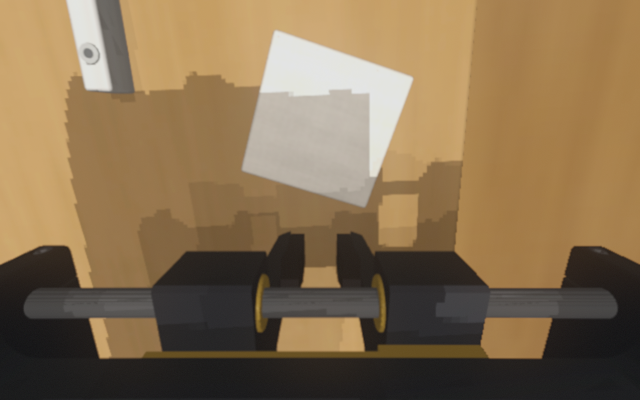

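Emit:
apply_moves(
  delta_pos=[
    [0,-0.1,-0.6],
    [0,-0.1,-1.2],
    [0,-0.1,-1.8],
    [0,-0.1,-2.3],
    [0,-0.1,-2.8],
    [0,-0.1,-3.3],
    [0,-0.1,-3.8],
    [0,-0.1,-4.3],
    [0,-0.1,-4.8],
    [0,-0.1,-5.3],
  ],
  yaw=[0,0,0,0,0,0,0,0,0,0],
  gripper=[20,20,20,20,20,20,20,20,20,20],
)

```text
clock: 3.88
tool_pos: [0.5502, -0.1418, 0.022]
eef_rot: [0.708, -0.016, -0.706, -0.019]
contact_force: [-4.8, 0.5, 3.8]
opening: 0.2
```

```bash
python3 - <<'E'
from go import *
tool(st2w(-.063-.009,-.094,.021),np.pi/2+ST[2])
cv2.imwrite("pics/w5.png",snapshot("wrist")[:,:,::-1])
E
```

```text
t 3.88 pos [ 0.5502 -0.1418  0.022 ] delta cm [ 0.1   0.04 -3.32] lineang 1.522 f [-4.8  0.5  3.8]
yaw about tool x: 0.0010164946358224292 q7 -1.48
```

View pics/w5.png

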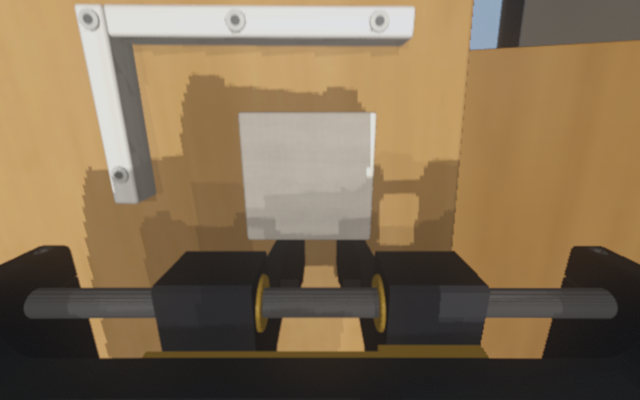

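The block is square on the fingers, with its far edge at row 113, and the leg's inner foot is at about row 43. I'll carry on pushing and ease off near contact.

Emit:
apply_moves(
  delta_pos=[
    [0,0,-0.5],
    [0,0,-1.0],
    [0,0,-1.5],
    [0,0,-2.0],
    [0,0,-2.4],
    [0,0,-2.7],
    [0,0,-2.9],
    [0,0,-3.0],
  ],
  yaw=[0,0,0,0,0,0,0,0],
  gripper=[20,20,20,20,20,20,20,20],
)

```text
clock: 4.6
tool_pos: [0.58, -0.1427, 0.0221]
eef_rot: [0.707, -0.015, -0.707, -0.019]
contact_force: [-8.3, 2.1, 4.3]
opening: 0.201
```

```bash
python3 - <<'E'
from go import *
tool(st2w(-.063-.009,-.094,.021),np.pi/2+ST[2])
cv2.imwrite("pics/w6.png",snapshot("wrist")[:,:,::-1])
E
```

```text
t 4.6 pos [ 0.58   -0.1427  0.0221] delta cm [ 0.1   0.09 -0.35] lineang 1.522 f [-8.3  2.1  4.3]
yaw about tool x: 0.001307894603013171 q7 -1.48
```

View pics/w6.png

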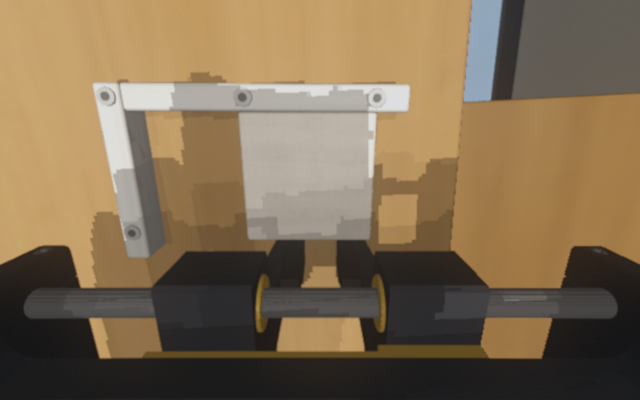

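Emit:
apply_moves(
  delta_pos=[
    [0,0,-0.1],
    [0,0,-0.1],
    [0,0,-0.2],
    [0,0,-0.2],
  ],
  yaw=[0,0,0,0],
  gripper=[20,20,20,20],
)

```text
clock: 4.98
tool_pos: [0.58, -0.1427, 0.0221]
eef_rot: [-0.705, 0.015, 0.708, 0.019]
contact_force: [-7.1, 2.5, 4.0]
opening: 0.203
```

Emit:
apply_moves(
  delta_pos=[
    [0,0,-0.2],
    [0,0,-0.4],
    [0,0,-0.4],
    [0,0,-0.4],
  ],
  yaw=[0,0,0,0],
  gripper=[20,20,20,20],
)

```text
clock: 5.32
tool_pos: [0.5801, -0.1427, 0.022]
eef_rot: [-0.703, 0.015, 0.711, 0.02]
contact_force: [-10.7, 1.8, 6.9]
opening: 0.199
```

```bash
python3 - <<'E'
from go import *
tool(st2w(-.063-.009,-.094,.021),np.pi/2+ST[2])
im=snapshot("wrist");cv2.imwrite("pics/w7.png",cv2.resize(im[60:260,80:440,::-1],None,fx=2.2,fy=2.2))
E
```

```text
t 5.32 pos [ 0.5801 -0.1427  0.022 ] delta cm [ 0.09  0.09 -0.34] lineang 1.521 f [-10.7   1.8   6.9]
yaw about tool x: 0.0006862241332159513 q7 -1.48
```

View pics/w7.png

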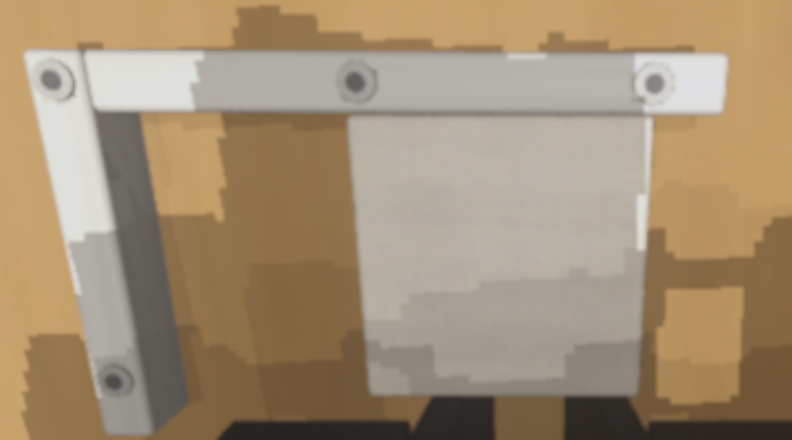

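Emit:
apply_moves(
  delta_pos=[
    [0,0,1.0],
    [0,0,2.5],
    [-2,0,3.0],
    [-5,0,3.0],
    [-8,0,3.0],
    [-9,1.5,1.0],
    [-9,3,-1],
    [-9,4.5,-2.5],
    [-9,6,-3.8],
    [-9,6,-3.8],
  ],
  yaw=[0,0,0,0,0,-0.12,-0.24,-0.36,-0.48,-0.6],
  gripper=[20,20,20,0,0,0,0,0,0,0],
)

```text
clock: 6.2
tool_pos: [0.6207, -0.2104, 0.1123]
eef_rot: [-0.68, -0.194, 0.681, -0.192]
contact_force: [0.6, -0.6, -0.2]
opening: 0.006
```

```bash
python3 - <<'E'
from wfit import *
tool(st2w(-.034,-.15,.11),ST[2])
im=snapshot("wrist");p=camera_params("wrist");cv2.imwrite("pics/w8.png",im[:,:,::-1])
im=snapshot("scene");cv2.imwrite("pics/s8.png",im[:,:,::-1])
E
```

```text
t 6.2 pos [ 0.6207 -0.2104  0.1123] delta cm [ 0.24 -0.86 -0.27] lineang 2.123 f [ 0.6 -0.6 -0.2]
yaw about tool x: -0.9689931136509107 q7 -0.97
```

View pics/w8.png

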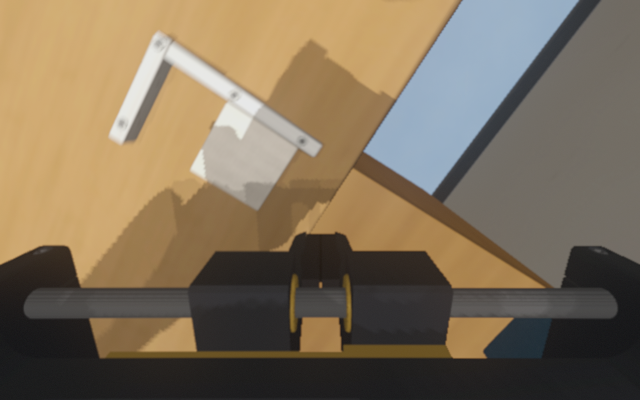

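View pics/s8.png

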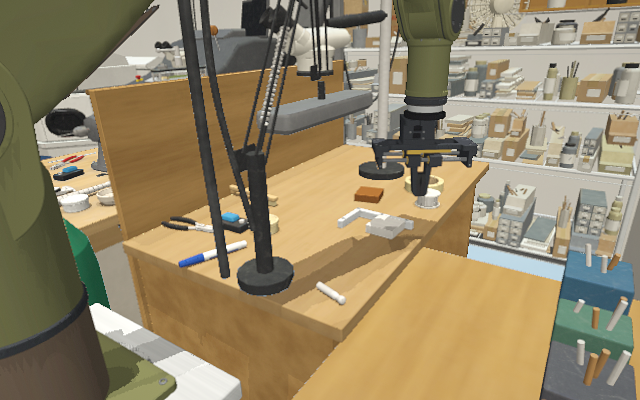

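Emit:
apply_moves(
  delta_pos=[
    [0,-0.2,-0.1],
    [0,-0.4,-0.2],
    [0,-0.6,-0.3],
    [0,-0.8,-0.3],
    [0,-0.8,-0.3],
    [0,-0.8,-0.3],
    [0,-0.8,-0.3],
    [0,-0.8,-0.3],
    [0,-0.8,-0.3],
  ],
  yaw=[-0.12,-0.24,-0.36,-0.48,-0.6,-0.72,-0.84,-0.97,-0.97],
  gripper=[0,0,0,0,0,0,0,0,0],
)

```text
clock: 7.05
tool_pos: [0.6171, -0.1975, 0.1119]
eef_rot: [0.513, 0.49, -0.512, 0.484]
contact_force: [-0.3, -0.0, -0.7]
opening: 0.002
```

```bash
python3 - <<'E'
from wfit import *
tool(st2w(-.034,-.15,.021),ST[2])
p=camera_params("wrist");im=snapshot("wrist");cv2.imwrite("pics/w9.png",im[:,:,::-1])
for nm,parts,v in(("stop",STOP,ST),("block",BLOCK,list(st2w(-.0315,-.088)[:2])+[ST[2]])):
    r=fit([comp(im,p,v,parts,5,80)],parts,v);print(nm,r[0].round(4),round(r[1],3))
    for P in parts:
        cv2.polylines(im,[np.round(cv2.convexHull(proj(p,place(P,r[0])).astype(np.float32))).astype(int)],True,(255,0,0),1)
cv2.imwrite("pics/w9o.png",im[:,:,::-1])
E
```

```text
t 7.05 pos [ 0.6171 -0.1975  0.1119] delta cm [9.09 0.22 0.47] lineang 3.091 f [-0.3 -0.  -0.7]
yaw about tool x: -0.001081700166922328 q7 -0.26
stop [ 0.6591 -0.0559 -0.0613] 0.069
block [ 0.6262 -0.1385 -0.0505] 0.111
```

View pics/w9o.png

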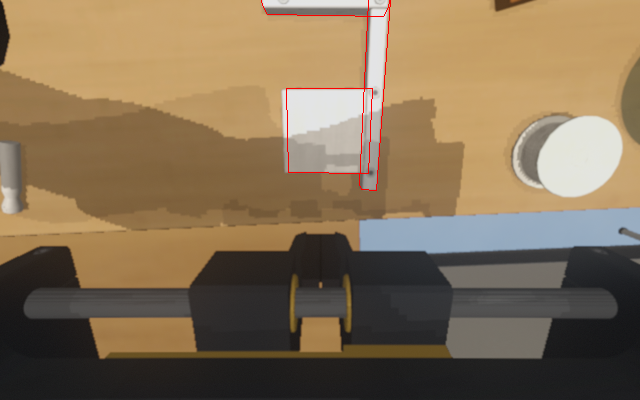

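Emit:
apply_moves(
  delta_pos=[
    [2,0.2,0.5],
    [4,0.2,0.6],
    [6,0.2,0.6],
    [7.8,0.2,0.6],
    [8.8,0.2,0.6],
    [9.0,0.2,0.6],
    [9.0,0.2,0.6],
  ],
  yaw=[0,0,0,0,0,0,0],
  gripper=[0,0,0,0,0,0,0],
)

```text
clock: 7.68
tool_pos: [0.6182, -0.2025, 0.0217]
eef_rot: [0.514, 0.489, -0.514, 0.482]
contact_force: [0.1, -0.0, 1.1]
opening: 0.003
```

```bash
python3 - <<'E'
from wfit import *
tool(st2w(-.034,-.074,.021),ST[2])
im=snapshot("wrist");cv2.imwrite("pics/w10.png",im[:,:,::-1])
E
```

```text
t 7.68 pos [ 0.6182 -0.2025  0.0217] delta cm [ 0.12 -0.03 -7.69] lineang 3.084 f [ 0.1 -0.   1.1]
yaw about tool x: -0.007248293193468314 q7 -0.31
```

View pics/w10.png

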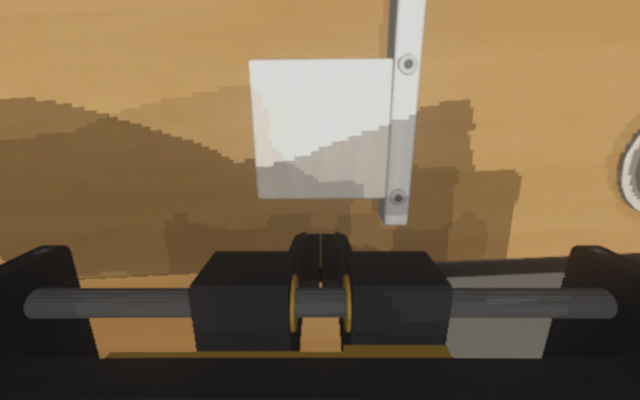

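Emit:
apply_moves(
  delta_pos=[
    [0,0,-0.7],
    [0,0,-1.4],
    [0,0,-2.0],
    [0,0,-2.6],
    [0,0,-3.2],
    [0,0,-3.8],
    [0,0,-4.4],
    [0,0,-5.0],
    [0,0,-5.6],
    [0,0,-6.0],
  ],
  yaw=[0,0,0,0,0,0,0,0,0,0],
  gripper=[0,0,0,0,0,0,0,0,0,0],
)

```text
clock: 8.57
tool_pos: [0.6224, -0.1419, 0.023]
eef_rot: [0.515, 0.489, -0.513, 0.483]
contact_force: [-0.9, -4.4, 3.0]
opening: 0.009
```

```bash
python3 - <<'E'
from wfit import *
tool(st2w(-.034,-.074,.021),ST[2])
im=snapshot("wrist");cv2.imwrite("pics/w11.png",im[:,:,::-1])
E
```

```text
t 8.57 pos [ 0.6224 -0.1419  0.023 ] delta cm [ 0.22 -0.09 -1.61] lineang 3.085 f [-0.9 -4.4  3. ]
yaw about tool x: -0.006539397311381201 q7 -0.41
```

View pics/w11.png

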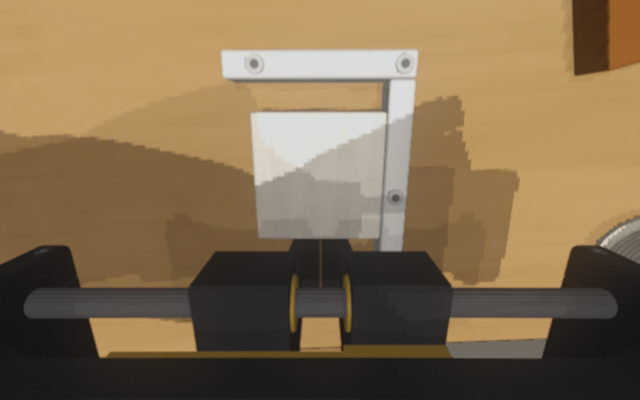

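Emit:
apply_moves(
  delta_pos=[
    [0,0,-0.4],
    [0,0,-0.8],
    [0,0,-1.1],
    [0,0,-1.4],
    [0,0,-1.6],
    [0,0,-1.7],
    [0,0,-1.8],
  ],
  yaw=[0,0,0,0,0,0,0],
  gripper=[0,0,0,0,0,0,0],
)

```text
clock: 9.2
tool_pos: [0.6228, -0.128, 0.023]
eef_rot: [-0.513, -0.487, 0.516, -0.483]
contact_force: [-0.0, -13.5, 2.0]
opening: 0.006
```

```bash
python3 - <<'E'
from wfit import *
tool(st2w(-.034,-.074,.021),ST[2])
im=snapshot("wrist");cv2.imwrite("pics/w12.png",cv2.resize(im[30:260,180:460,::-1],None,fx=2.5,fy=2.5))
E
```

```text
t 9.2 pos [ 0.6228 -0.128   0.023 ] delta cm [ 0.2  -0.06 -0.23] lineang 3.083 f [ -0.  -13.5   2. ]
yaw about tool x: -0.008260679336434595 q7 -0.44
```

View pics/w12.png

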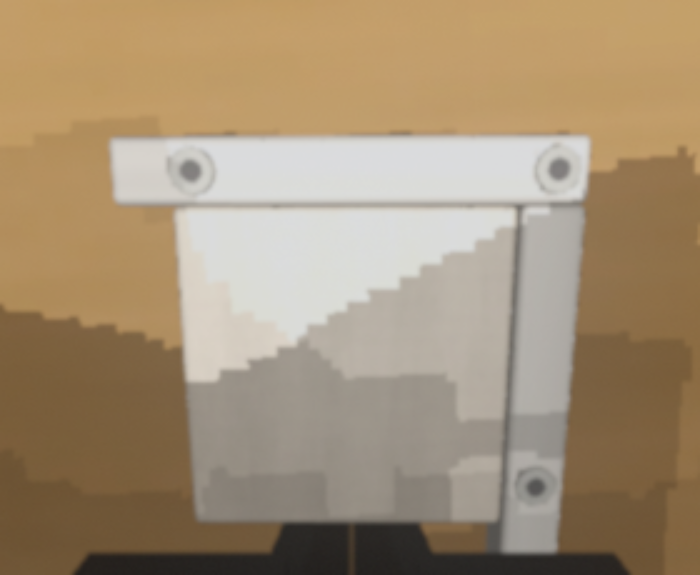

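Emit:
apply_moves(
  delta_pos=[
    [0,0,0.5],
    [0,0,1.5],
    [0,0,2.5],
    [-2,0,3.5],
    [-5,0,4],
    [-8,0,4],
    [-9,0,4],
    [-9,0,4],
  ],
  yaw=[0,0,0,0,0,0,0,0],
  gripper=[0,0,0,0,0,0,0,0],
)

```text
clock: 9.92
tool_pos: [0.623, -0.1677, 0.1157]
eef_rot: [0.515, 0.486, -0.514, 0.485]
contact_force: [-0.3, 0.4, -0.8]
opening: 0.004
```

```bash
python3 - <<'E'
from wfit import *
tool(st2w(-.034,-.074,.021),ST[2])
p=camera_params("wrist");im=snapshot("wrist");np.save("w13.npy",im);print(proj(p,[st2w(0,0,.018)]))
cv2.imwrite("pics/w13.png",im[:,:,::-1])
c=proj(p,[st2w(-.03,-.03,.018)])[0].astype(int);y0=max(0,c[1]-70)
cv2.imwrite("pics/w13c.png",cv2.resize(im[y0:y0+130,c[0]-80:c[0]+80,::-1],None,fx=4.5,fy=4.5,interpolation=cv2.INTER_CUBIC))
im=snapshot("scene");cv2.imwrite("pics/s13.png",im[:,:,::-1])
cv2.imwrite("pics/s13c.png",cv2.resize(im[180:260,320:440,::-1],None,fx=6,fy=6,interpolation=cv2.INTER_CUBIC))
E
```

```text
t 9.92 pos [ 0.623  -0.1677  0.1157] delta cm [ 9.48 -0.31 -4.17] lineang 3.083 f [-0.3  0.4 -0.8]
yaw about tool x: -0.008442107457914183 q7 -0.32
[[361.43546524  50.8680293 ]]
```

View pics/w13c.png

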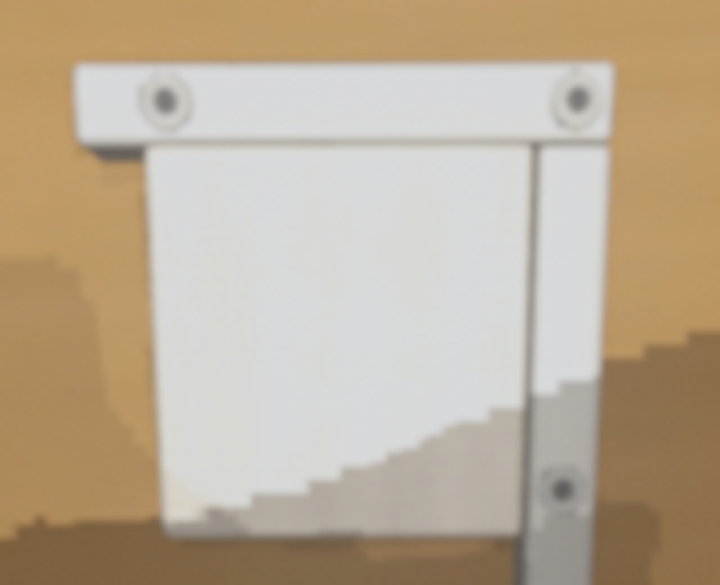

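View pics/s13c.png

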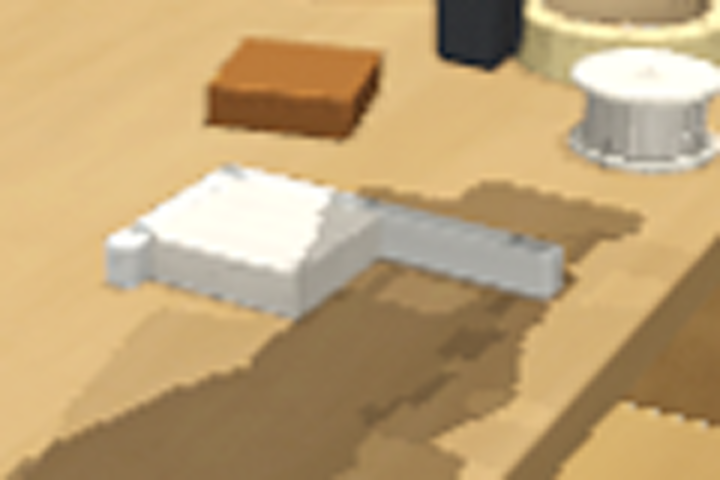

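```bash
python3 - <<'E'
from wfit import *
im=np.load("w13.npy").astype(float).mean(2); p=camera_params("wrist")
c=proj(p,[st2w(-.03,-.03,.018)])[0].astype(int);y0=max(0,c[1]-70);x0=c[0]-80;print(x0,y0)
for r in (int(y0+170/4.5),int(y0+230/4.5),int(y0+300/4.5),int(y0+370/4.5),int(y0+450/4.5)): print("row",r,im[r,x0+110:x0+136].astype(int))
for cc in (x0+45,x0+70,x0+100): print("col",cc,im[y0+22:y0+42,cc].astype(int))
E
```

```text
244 24
row 61 [216 216 212 194 157 163 199 214 217 216 216 216 216 216 216 216 216 215
 215 211 198 171 151 148 149 149]
row 75 [215 214 206 178 151 180 208 216 216 216 216 216 216 216 216 216 215 215
 213 205 183 157 149 150 151 150]
row 90 [215 213 198 165 162 198 213 217 216 216 216 216 216 216 216 216 215 215
 209 192 163 148 147 147 147 147]
row 106 [214 208 183 154 180 207 216 216 216 216 216 216 217 216 216 216 215 210
 193 156 119 110 111 111 110 110]
row 124 [173 158 131 127 154 168 172 172 173 173 173 172 172 171 170 170 168 159
 138 117 112 112 113 112 112 112]
col 289 [216 216 216 216 215 216 216 214 202 181 191 211 216 216 215 216 216 216
 216 215]
col 314 [217 216 216 216 216 216 216 214 200 180 192 211 216 216 216 216 216 216
 216 217]
col 344 [216 216 216 215 215 215 216 212 199 182 196 212 217 217 216 216 216 216
 217 216]
```

View pics/w13.png

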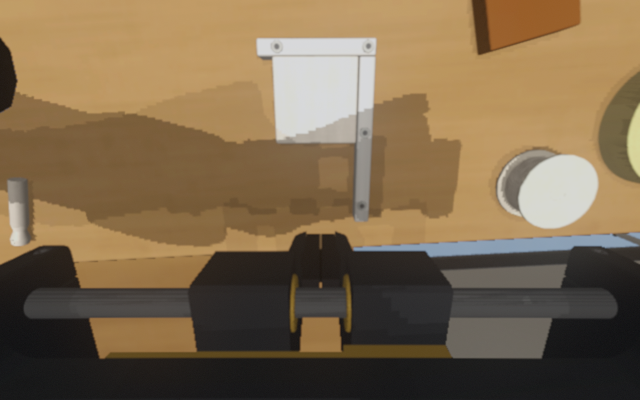

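```bash
python3 - <<'E'
import cv2,numpy as np
for f,rows in (("w9",(100,110,120,135)),("w10",(80,100,120,140,160)),("w11",(125,150,170,190))):
    im=cv2.imread(f"pics/{f}.png").astype(float).mean(2)
    for r in rows: print(f,r,im[r,352:400].astype(int))
E
```

```text
w9 100 [228 227 227 228 227 228 227 227 227 227 226 226 223 203 185 210 225 228
 228 228 227 227 226 227 227 227 227 226 222 204 173 162 162 162 162 162
 162 162 162 162 162 162 161 162 161 160 161 161]
w9 110 [228 228 227 228 227 227 227 227 227 227 227 226 219 197 190 216 226 226
 225 226 226 225 225 225 223 218 207 191 175 156 132 124 124 125 124 125
 124 124 124 124 124 124 123 123 124 122 123 123]
w9 120 [188 189 190 188 189 188 187 187 187 187 188 184 170 153 163 177 182 184
 184 184 184 183 183 182 181 182 181 177 158 129 122 123 123 123 122 123
 123 122 123 121 122 121 122 122 121 121 121 121]
w9 135 [186 186 185 184 185 184 185 184 184 184 184 176 159 154 171 181 182 184
 184 184 184 183 182 180 180 182 177 159 131 121 121 123 123 121 122 121
 121 121 121 121 121 120 120 120 120 120 120 119]
w10 80 [214 214 214 214 214 214 215 215 215 215 215 215 215 215 215 215 215 215
 215 214 215 215 215 216 215 215 214 214 215 214 214 214 213 214 214 214
 214 214 210 194 170 175 197 209 214 215 214 215]
w10 100 [213 213 213 214 214 213 214 214 214 215 215 215 215 215 216 216 216 216
 216
[... 846 characters left out ...]
14 209 207 206 199 185 175 158 133 130
 152 166 175 179 178 177 177 177 178 177 177 176]
w11 150 [173 173 174 175 177 177 178 178 179 179 179 179 179 178 179 178 178 178
 179 178 177 176 175 176 177 177 177 176 175 175 174 166 143 122 136 155
 170 176 177 176 175 176 176 176 175 175 174 173]
w11 170 [175 175 175 174 175 176 177 177 177 177 178 178 178 177 176 175 174 174
 174 174 174 173 174 174 175 175 175 175 175 172 160 138 124 142 159 170
 175 175 174 174 174 174 174 173 173 172 172 172]
w11 190 [147 148 149 149 149 149 149 151 160 172 175 175 174 174 173 173 173 173
 173 172 172 172 171 171 171 171 172 172 168 153 127 125 146 160 170 171
 166 159 155 151 148 147 147 148 150 151 151 152]
```

The block sits against both legs. The seam to the short leg has the same darkness as one pressed home. The seam to the long leg suggests a parallel gap of about 0.3 to 0.4 mm. The arm is clear of everything, so I'll take a last look and hand in.

```bash
python3 - <<'E'
from wfit import *
im=snapshot("top");cv2.imwrite("pics/t14.png",im[:,:,::-1])
a=cv2.imread("pics/top0.png")[:,:,::-1]
d=np.abs(im.astype(int)-a).sum(2)>90
for nm,(x,y) in dict(spool=(376,106),tin=(285,223),setting=(257,233),punch=(382,272),brown=(326,119)).items(): print(nm,d[y-12:y+12,x-12:x+12].sum())
s=get_state();print(s["clock"],s["contact_force"].round(1))
print(finish_job())
E
```

```text
spool 7
tin 0
setting 0
punch 175
brown 0
10.0667 [ 0.5 -1.1 -0.6]
the job is handed in; nothing more can be done
None
```

View pics/t14.png

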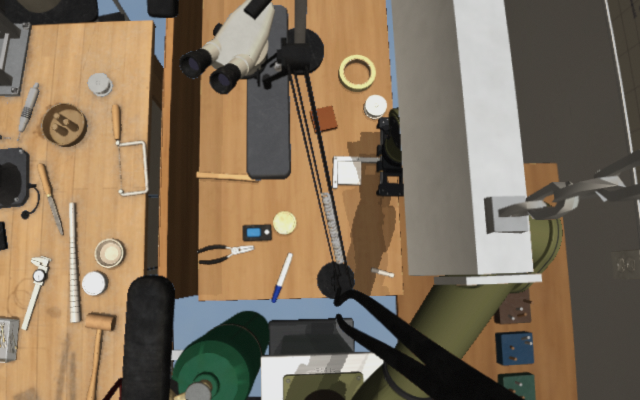

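I pushed the steel bench block flat against the long leg, then along it to the short leg, and handed the job in at about 10 s of the 48 s. The fingers only pushed: the block was never gripped, lifted or tipped. The highest readings I saw at the end of a move were about 11 N away from the robot and 13.5 N to its left, both under the 35 N limit.

**Last checks:**
- **Short leg:** the block is against it; the seam looks the same as one pressed home.
- **Long leg:** the seam runs parallel but is slightly darker than when the block was first pressed there. That suggests a gap of roughly 0.3–0.4 mm. I left it, because another push there would have brought the arm close to the lamp's cables.
- **Bystanders:** the tin, setting block and brown look-alike are unchanged in the top picture, and the spool almost so. The pixel check did flag the punch. In the last picture it is still at its place at (382,272), and I put the flag down to the arm's shadow across it.
- **Arm:** it was clear of everything, about 0.1 m above the bench, with only sensor noise on the force reading.
- **Disagreement:** the block finder sometimes ranked the brown look-alike first, so I chose the steel block by its colour and place.

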